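# Reset a tripped breaker on the titration bench

## Task

One of the three breakers in the grey bench power box has tripped: its handle stands in the middle. Push that handle fully off, towards the off end, until you feel the breaker latch, then throw it on so that it stays on, and finally shut the clear splash cover. Work with feeling, never pressing the breaker with more than 16 N, leave the other two breakers as they are and do not disturb the glassware and tools around the box.

Things in the scene. Friction and masses are not known exactly. Their poses are not given: they have to be found in the camera images.
- box: Grey plastic bench power box, 176 (x) by 250 (y) by 100 mm high, fixed on the bench, turned by up to 0.3 rad. Origin: centre of its underside. x points to the rear (hinge side of the cover), y to its left, z up; its front (-x) with three sockets faces the robot. Three breakers stand in a row along y in its top, 54 mm apart, in any order.
- breaker_tripped: The breaker to reset: black, 104 (x) by 50 (y) mm. Origin: centre of its footprint, level with the box's top (100 mm over the bench); the black face around the handle lies 14 mm above it. x points to the ON end (red mark, away from the robot), -x to the OFF end (green mark). The handle pivots about y through the origin. The 16 N limit holds for all contact with this body and its handle.
- handle_tripped (a joint): Its handle, rad: 0 upright, + leaning to ON (+x), - to OFF (-x). White bar 22 mm wide (y), 8.5 mm thick (x), tip 48 mm from the pivot, so 34 mm above the black face when upright. Starts tripped, near 0. While tripped it is blocked towards ON (somewhere from 0.05 to 0.35): do not force it. Latched, 5 to 11 N throw it over to ON; past upright it is drawn to the ON stop at 0.56 and stays there.
- tip_tripped (a point): Middle of that handle's tip. How it feels towards OFF: 1 to 3 N at first, then a reset spring that rises to 5 to 12 N (more if pushed low on the handle) and falls off again to under half of that, then the latch, at an angle not known beforehand, anywhere from -0.33 to -0.76 rad, and within 0.1 rad more a hard stop. Let go before the latch, it springs part of the way back.
- handle_live (a joint): Handle of a breaker in service, same shape, at ON (0.55 rad): leave it.
- tip_live (a point): Tip of that handle.
- handle_spare (a joint): Handle of a spare breaker, same shape, at OFF (-0.60 rad): leave it.
- tip_spare (a point): Tip of that handle.
- cover (a joint): Clear splash cover with teal rim over the breakers, rad: 0 shut, standing open at 1.6 to 1.8 at the start. A shallow tray, 140 mm from hinge to free edge, 184 mm wide, 56 mm deep, walls 3 mm, its hollow side towards the breakers. Stiff hinge: it stays where it is left and moves with about 2 N at its free edge.
- cover_hinge (a point): Middle of the cover's hinge line, which runs along the box's y on its rear top edge, 2 mm over the box's top; shut, the cover reaches from here 140 mm towards the front and its flat outside lies 56 mm higher.
- cover_edge (a point): Middle of the free edge of the cover's flat outside (shut: 140 mm in front of and 56 mm above the hinge line); moves with the cover.
- beaker_a: Glass beaker, diameter 60, 85 mm high, beside the box on its left. Origin: centre of its underside. Not to be disturbed, like the five below.
- buffer_jar: White jar with green cap, diameter 52, 70 mm high, beside the box on its right. Origin: centre of its underside.
- screwdriver: Screwdriver with yellow handle, 190 mm long, lying on the bench to the right of the box.
- beaker_b: Glass beaker, diameter 68, 95 mm high, far to the left. Origin: centre of its underside.
- amber_bottle: Amber bottle with blue cap, diameter 72, 155 mm high, far to the left. Origin: centre of its underside.
- wash_bottle: White bottle with red cap, diameter 66, 150 mm high, far to the right. Origin: centre of its underside.

How it is judged:
By the outcome, as a careful person would: the job done as asked, in the order asked, and still so for the second after the job is handed in, with the robot touching nothing.
It also fails if it takes over 72 s, if anything falls off the work surface, if the arm or the gripper's body presses on something with over 40 N, if the wrist force passes 120 N, or if a joint passes its speed limit or range.

## Robot

A 6-joint arm with a two-finger parallel gripper is mounted at the origin on the work surface. World frame = base frame: x ahead of the robot, y to its left, z up, the work surface at z = 0. Lengths are in mm, angles in rad, forces in N, time in s.
With the tool pointing down it reaches from about 225 to 875 mm from the base axis. Payload 3.4 kg.
Tool frame: the origin (TCP) lies at the centre of the arm's flange, where the gripper is bolted on; the fingertips stand 173 mm ahead of it and the grasp point (between the pads) lies 155 mm ahead of it; z points along the fingers, y is the line along which they close (so a half turn about z gives the same grasp; the last joint's range is limited). The gripper opens to 85 mm and grips with 20 to 120 N. Pads are 22 mm wide; open, the fingers measure 114 mm over their backs; the gripper's body (76 mm by 85 mm) begins 54 mm behind the grasp point. The pads swing forward as they close: fully open they stand 13 mm farther back than shut.
Start: joints at [-1.323, 0.276, 1.505, -0, 1.361, -0.121], TCP at [207.283, -536.357, 404.728] pointing down, gripper open.
Joint ranges: [-2.89, 2.89], [-0.75, 2.08], [0.22, 2.7], [-1.18, 4.32], [0.11, 2.71], [-2.7, 2.7]. Speed limits (rad/s): [2.57, 2.57, 3.14, 3.14, 3.14, 3.14].

## Interface

Orientations are given as a unit quaternion [w, x, y, z].
In Python, from rig import bot, jaws, solver, monitor, viewer, ticket gives the robot as it stands. Calls block until the motion is done:
- bot.move_pose(position, orientation): joint-space move of the TCP to a pose.
- bot.move_straight(position, orientation=None, max_speed=150, f_stop=None): straight line of the TCP; orientation=None keeps the orientation; max_speed is the mean speed in mm/s. With f_stop (N) it stops when the force on the tool has changed by that much, and returns True; else False.
- bot.movej(angles): joint-space move.
- jaws.set_gripper(opening): finger opening in mm; the grip force is fixed at half the most; returns when the fingers have stopped.
- bot.hold(seconds).
- solver.inverse_kinematics(position, orientation): joint angles nearest the present ones, or None.
- monitor.get_state(): the state.
- viewer.grab_frame(name): name is "side" or "top"; returns a dict with "img" (400x640x3 uint8, blue, green, red), "depth" (400x640 float32, mm along the optical axis (not along the pixel's ray), 0 where there is no reading), "intrinsics" (3x3 intrinsics, pixels), "distortion" ([k1, k2, p1, p2, k3] as OpenCV has them; the pictures are not rectified), "world_to_cam" (4x4, takes a point from world to camera coordinates). Camera axes: x right, y down, z forward; pixel columns grow to the right and rows downward; lengths in mm; the calibration is good to about 2 mm. A picture is of the moment at which its call begins.
A pose or a line that the arm cannot do raises bot.PlanningError and nothing moves.
- ticket.sign_off(): hands the job in; it is judged then, once.
The state is a dict: "clock": time; "joint_positions": joint angles; "dq": joint speeds; "joint_torque": joint torques, N m; "eef_pos": TCP position; "eef_rot": TCP orientation; "ft_force": force on the tool from outside, world axes, zero at the start; "wrist_torque": the same for the moment, N m; "finger_gap": finger opening in mm; "finger_force": force on a finger pad.
Only numpy, scipy, OpenCV 4.12 (cv2) and the standard library are available. Lean on these libraries where they do the work, as an engineer would, in place of code of your own. Each camera call takes 0.05 s, during which the arm holds its last target. There are 200 camera calls.

## Working session

There is one attempt and no reset: what is moved stays moved. The work goes in short steps, each a Python script; the robot and the scene stay as the last script left them, time stands still between calls to the robot, and variables do not carry over. Pictures are saved under pics/ and viewed, at most 10 in all, crops included, and the job is handed in when it is done.

```bash
ls; mkdir -p pics; python3 - <<'E'
from rig import viewer,monitor
import cv2,numpy as np,pickle
d={}
for n in("side","top"):
    f=viewer.grab_frame(n); d[n]=f; cv2.imwrite(f"pics/{n}0.png",f["img"])
    print(n,f["intrinsics"],f["distortion"],np.round(f["world_to_cam"],3))
pickle.dump(d,open("f0.pkl","wb"))
s=monitor.get_state();print(s)
E
```

```text
pics
side [[515.38228997   0.         325.9964047 ]
 [  0.         515.38228997 194.85216813]
 [  0.           0.           1.        ]] [-0.09500325  0.          0.          0.          0.        ] [[ 9.890000e-01 -1.450000e-01  2.000000e-02 -5.235140e+02]
 [-6.800000e-02 -5.720000e-01 -8.180000e-01  1.151460e+02]
 [ 1.300000e-01  8.080000e-01 -5.750000e-01  1.760223e+03]
 [ 0.000000e+00  0.000000e+00  0.000000e+00  1.000000e+00]]
top [[487.32160504   0.         315.03319762]
 [  0.         487.32160504 197.8435763 ]
 [  0.           0.           1.        ]] [0.01455644 0.         0.         0.         0.        ] [[ 2.300000e-02 -1.000000e+00  1.300000e-02 -3.561100e+01]
 [-9.930000e-01 -2.400000e-02 -1.160000e-01  5.315590e+02]
 [ 1.170000e-01 -1.000000e-02 -9.930000e-01  1.444437e+03]
 [ 0.000000e+00  0.000000e+00  0.000000e+00  1.000000e+00]]
{'clock': 0.1, 'joint_positions': array([-1.32303072e+00,  2.76549443e-01,  1.50602697e+00,  9.59203049e-06,
        1.36073677e+00, -1.20974897e-01]), 'dq': array([ 3.23775819e-05, -3.53852272e-03, -2.83872193e-03, -1.49657042e-03,
       -8.71163412e-05,  2.58699608e-04]), 'joint_torque': array([ 1.13449671e-03, -4.17699373e+01, -2.46404457e+01, -1.21904045e-04,
        5.84469584e-03,  1.40974993e-05]), 'eef_pos': array([ 207.21522803, -536.15444384,  403.90774532]), 'eef_rot': array([-8.58835253e-04,  9.83051716e-01,  1.83326438e-01, -4.98200513e-05]), 'ft_force': array([ 0.12904732,  0.5639302 , -0.48279224]), 'wrist_torque': array([ 0.04478619,  0.03804435, -0.04059301]), 'finger_force': 0.0, 'finger_gap': 85.42494833171149}
```

View pics/top0.png

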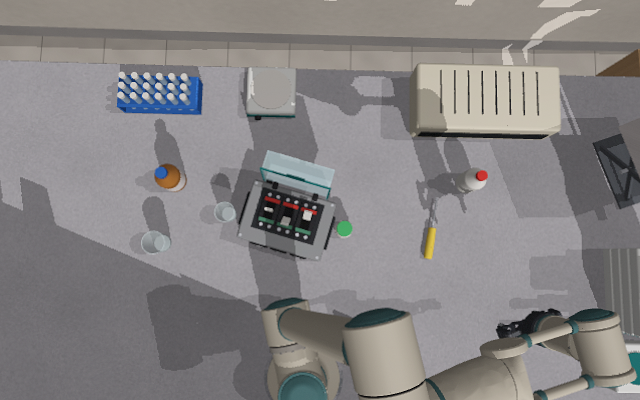

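View pics/side0.png

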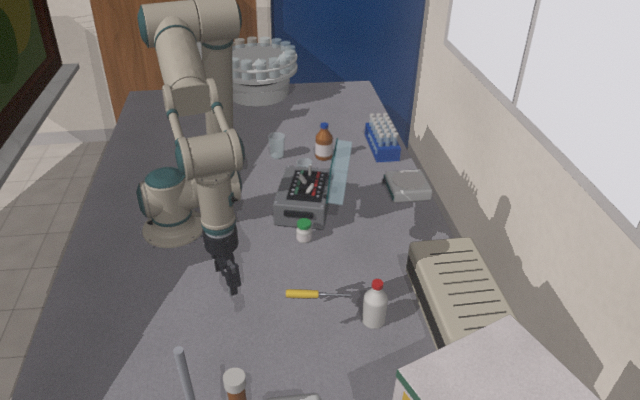

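Top view: the box is centred near (288,220), the cover stands open at (298,172), and the handles are near (268,208), (287,220) and (307,215). I'll enlarge that area.

```bash
python3 - <<'E'
import cv2,pickle,numpy as np
d=pickle.load(open("f0.pkl","rb"))
a=cv2.resize(d["top"]["img"][145:265,230:360],None,fx=6,fy=6,interpolation=cv2.INTER_CUBIC)[:600]
b=d["side"]["img"][135:245,265:365]
for i in range(0,130,10): cv2.putText(a,str(230+i),(i*6,8),0,.3,(255,255,255)); cv2.line(a,(i*6,10),(i*6,14),(255,255,255))
for i in range(0,100,10): cv2.putText(a,str(145+i),(0,i*6+4),0,.3,(255,255,255))
cv2.imwrite("pics/topc.png",a)
b=cv2.resize(b,None,fx=5,fy=5,interpolation=cv2.INTER_CUBIC)
for i in range(0,100,10): cv2.putText(b,str(265+i),(i*5,8),0,.3,(255,255,255)); 
for i in range(0,110,10): cv2.putText(b,str(135+i),(0,i*5+4),0,.3,(255,255,255))
cv2.imwrite("pics/sidec.png",b)
E
```

```text
(no output)
```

View pics/topc.png

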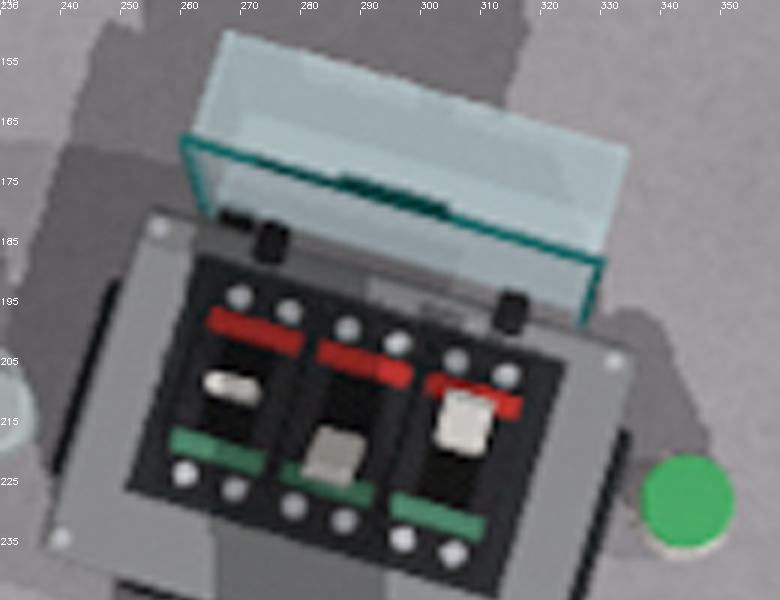

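View pics/sidec.png

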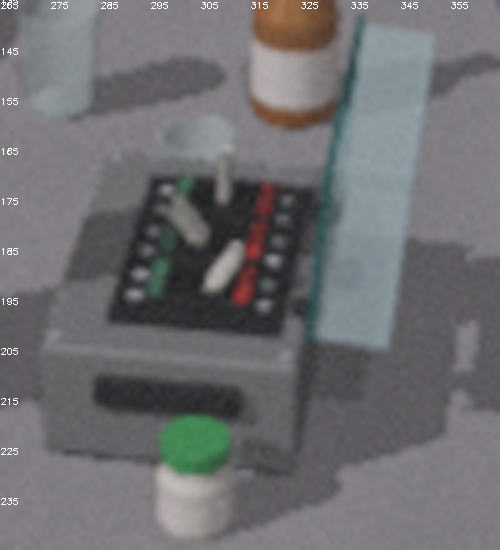

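```bash
cat >geo.py <<'E'
import cv2,numpy as np
def ray(f,px):
    n=cv2.undistortPoints(np.array([[px]],float),f["intrinsics"],f["distortion"])[0,0]
    T=f["world_to_cam"];R=T[:3,:3];return -R.T@T[:3,3],R.T@np.array([n[0],n[1],1])
def atz(f,px,z):
    o,d=ray(f,px);return o+d*(z-o[2])/d[2]
def tri(fa,pa,fb,pb):
    (o1,d1),(o2,d2)=ray(fa,pa),ray(fb,pb);s=np.linalg.lstsq(np.c_[d1,-d2],o2-o1,rcond=None)[0]
    p,q=o1+d1*s[0],o2+d2*s[1];return (p+q)/2,np.linalg.norm(p-q)
E
python3 - <<'E'
import pickle,numpy as np
from geo import *
np.set_printoptions(precision=1,suppress=True)
d=pickle.load(open("f0.pkl","rb"));t,s=d["top"],d["side"]
T=lambda u,v:(230+u/6-.4,145+v/6-.4); S=lambda u,v:(265+u/5-.4,135+v/5-.4)
P={k:atz(t,T(*p),z) for k,p,z in [("RL",(160,228),102),("RR",(615,360),102),("FL",(62,538),102),
 ("redT",(255,332),114),("grnT",(217,451),114),("redM",(364,365),114),("grnM",(327,484),114),("redR",(474,396),114),("grnR",(437,516),114),
 ("panelRL",(197,252),108),("panelRR",(567,365),108),("panelFL",(125,490),108),("beakerA",(0,410),85),("jar",(688,500),70)]}
for k,v in P.items():print(k,v)
g=lambda a,b:np.arctan2(*(P[a]-P[b])[1::-1])
print("yaw",g("RL","FL"),np.arctan2(-(P["RL"]-P["RR"])[0],(P["RL"]-P["RR"])[1]),g("redT","grnT"),g("redM","grnM"),g("redR","grnR"))
print("yaw row",np.arctan2(-(P["grnT"]-P["grnR"])[0],(P["grnT"]-P["grnR"])[1]))
for a in "TMR":print(a,(P["red"+a]+P["grn"+a])/2,np.linalg.norm(P["red"+a]-P["grn"+a]))
print("boxc",(P["RR"]+P["FL"])/2)
print("tip",tri(t,T(232,382),s,S(226,147)))
print("rimL",tri(t,T(182,138),s,S(360,20)),"rimR",tri(t,T(604,261),s,S(312,338)))
print("outL",tri(t,T(228,32),s,S(434,32)),"outR",tri(t,T(628,150),s,S(388,347)))
# depth check
for u,v in [(338,560),(236,420)]:
    x,y=T(u,v);z=t["depth"][int(round(y)),int(round(x))];o,r=ray(t,(x,y));print("depth pt",o+r*z)
E
```

```text
RL [564.1 148.4 102. ]
RR [505.6 -71.8 102. ]
FL [414.2 189.3 102. ]
redT [513.5 100.2 114. ]
grnT [456.5 116.2 114. ]
redM [499.   47.9 114. ]
grnM [442.1  63.8 114. ]
redR [485.5  -4.7 114. ]
grnR [428.2  11.4 114. ]
panelRL [552.1 129.6 108. ]
panelRR [502.  -48.7 108. ]
panelFL [437.4 159.6 108. ]
beakerA [475.8 224.2  85. ]
jar [ 441.1 -110.2   70. ]
yaw -0.2665488927056049 -0.2596838919901775 -0.27435680584583866 -0.27126776894655286 -0.27346275485723304
yaw row -0.2633067512217453
T [485.  108.2 114. ] 59.26965703906787
M [470.6  55.9 114. ] 59.08697172072947
R [456.9   3.4 114. ] 59.50088571242368
boxc [459.9  58.8 102. ]
tip (array([484.5, 106.4, 159.6]), np.float64(1.2769318510144922))
rimL (array([581.3, 124.3, 246. ]), np.float64(2.7358944765975073)) rimR (array([536.2, -64.1, 114.2]), np.float64(30.639560446918))
outL (array([629.8, 106.2, 243.4]), np.float64(1.3252747506836218)) outR (array([588.3, -74.4, 110.8]), np.float64(35.56684618932468))
depth pt [406.7  57.9 104.6]
depth pt [471.3 107.6 115.2]
```

The tripped breaker is the left one, the spare is in the middle at OFF and the live one is on the right at ON. Spacing comes out at 54 mm, yaw at about -0.266 and the tripped origin at about (485,108), all consistent with the sizes given. Next I approach the ON side of that handle with closed fingers.

```bash
cat >h.py <<'E'
import numpy as np,cv2
from rig import bot,jaws,solver,monitor,viewer,ticket
np.set_printoptions(precision=2,suppress=True)
PSI=-0.266; B=np.array([485.,108.2]); EX=np.array([np.cos(PSI),np.sin(PSI)]); EY=np.array([-EX[1],EX[0]])
Q=np.array([0,np.cos(PSI/2),np.sin(PSI/2),0])
def tcp(x,z,y=0.):           # fist centre x,y in breaker frame, fingertip height z over bench
    return np.r_[B+x*EX+y*EY,z+173]
def go(x,z,y=0.,v=150,f=None): return bot.move_straight(tcp(x,z,y),Q,max_speed=v,f_stop=f)
def force(n=3):
    F=[]
    for _ in range(n): F.append(monitor.get_state()["ft_force"]); bot.hold(0.02)
    F=np.mean(F,0); return np.array([F[:2]@EX,F[:2]@EY,F[2]])
def where():
    p=monitor.get_state()["eef_pos"]; return np.array([(p[:2]-B)@EX,(p[:2]-B)@EY,p[2]-173])
def crop(name,out,r,k):
    f=viewer.grab_frame(name); i=f["img"][r[1]:r[3],r[0]:r[2]]
    cv2.imwrite(out,cv2.resize(i,None,fx=k,fy=k,interpolation=cv2.INTER_CUBIC)); return f
E
python3 - <<'E'
from h import *
s=monitor.get_state(); p=s["eef_pos"]; print(solver.inverse_kinematics(tcp(30,280),Q))
jaws.set_gripper(0)
bot.move_straight([p[0],p[1],490],max_speed=250)
bot.move_pose(tcp(30,290),Q)
go(30,180); go(30,144,v=60); bot.hold(.3)
print(where(),force(),monitor.get_state()["clock"],monitor.get_state()["finger_gap"])
crop("side","pics/s1.png",(255,95,385,225),4.6)
E
```

```text
[ 0.06  0.17  1.52 -0.    1.44  1.9 ]
[ 30.07   0.03 144.31] [ 0.06 -0.18 -0.06] 5.85 -0.2065026499430336
```

View pics/s1.png

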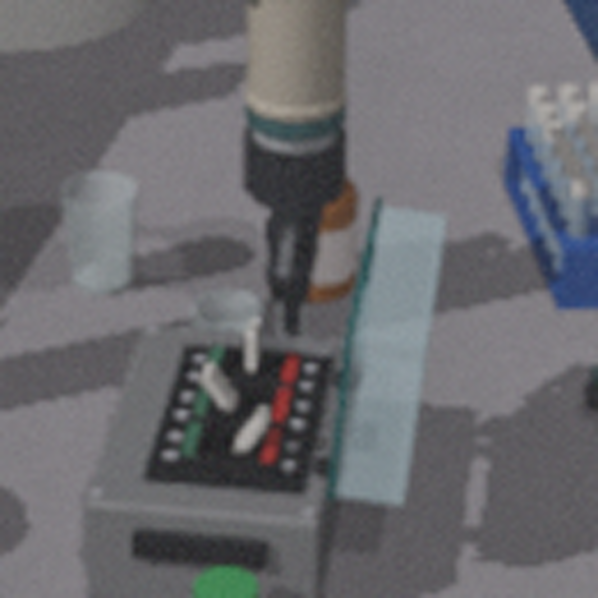

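The fist (tip at crop (292,332)) stands 30 mm behind the upright handle (tip at (252,322)) and slightly below its tip, clear of the cover. Now I push towards OFF in small steps along the arc.

```bash
cat >push.py <<'E'
from h import *
def off(a0,a1,R=44.,da=0.015,lim=13.8,v=12):
    """follow the handle's arc towards OFF; stop at the hard stop after the reset peak"""
    t0=force(5); peak=0; low=99; log=[]
    for a in np.arange(a0,a1,-da):
        u=np.array([np.sin(a),np.cos(a)]); n=np.array([np.cos(a),-np.sin(a)]); pc=R*u+4.25*n
        hit=go(pc[0]+11,100+pc[1],v=v,f=5); F=force(2)-t0; f=np.hypot(F[0],F[2]); w=where()
        log.append((round(a,3),round(w[0]-11,1),round(w[2],1),round(F[0],1),round(F[2],1)))
        if f>peak: peak=f; low=f
        low=min(low,f)
        if peak>4 and low<.55*peak and f>low+3: print("STOP"); break
        if f>lim: print("LIMIT"); break
    print(*log,sep="\n"); print("peak",peak,"low",low,"clock",monitor.get_state()["clock"])
E
python3 - <<'E'
from push import *
off(0.20,-0.30)
E
```

```text
(np.float64(0.2), np.float64(12.9), np.float64(142.3), np.float64(0.1), np.float64(0.2))
(np.float64(0.185), np.float64(12.3), np.float64(142.5), np.float64(-0.1), np.float64(0.0))
(np.float64(0.17), np.float64(11.6), np.float64(142.7), np.float64(0.5), np.float64(1.1))
(np.float64(0.155), np.float64(11.0), np.float64(142.8), np.float64(0.3), np.float64(0.6))
(np.float64(0.14), np.float64(10.3), np.float64(143.0), np.float64(-0.3), np.float64(1.0))
(np.float64(0.125), np.float64(9.7), np.float64(143.1), np.float64(0.3), np.float64(0.2))
(np.float64(0.11), np.float64(9.0), np.float64(143.3), np.float64(-0.0), np.float64(0.9))
(np.float64(0.095), np.float64(8.4), np.float64(143.4), np.float64(0.3), np.float64(1.1))
(np.float64(0.08), np.float64(7.7), np.float64(143.5), np.float64(0.4), np.float64(0.6))
(np.float64(0.065), np.float64(7.1), np.float64(143.6), np.float64(0.1), np.float64(0.4))
(np.float64(0.05), np.float64(6.4), np.float64(143.7), np.float64(0.3), np.float64(0.3))
(np.float64(0.035), np.float64(5.8), np.float64(143.8), np.float64(0.2), np.float64(0.9))
(np.float64(0.02), 
[... 1341 characters left out ...]
))
(np.float64(-0.205), np.float64(-4.8), np.float64(144.0), np.float64(2.1), np.float64(1.1))
(np.float64(-0.22), np.float64(-5.4), np.float64(143.9), np.float64(2.7), np.float64(1.0))
(np.float64(-0.235), np.float64(-6.0), np.float64(143.8), np.float64(3.0), np.float64(1.5))
(np.float64(-0.25), np.float64(-6.7), np.float64(143.8), np.float64(2.6), np.float64(1.7))
(np.float64(-0.265), np.float64(-7.4), np.float64(143.7), np.float64(3.0), np.float64(2.0))
(np.float64(-0.28), np.float64(-8.0), np.float64(143.6), np.float64(3.9), np.float64(2.9))
(np.float64(-0.295), np.float64(-8.6), np.float64(143.5), np.float64(4.4), np.float64(2.5))
peak 5.08707595207935 low 5.08707595207935 clock 16.0417
```

```bash
sed -i 's/t0=force(5)/t0=np.array([.06,-.18,.0])/; s/f=5)/f=4)/' push.py; python3 - <<'E'
from push import *
off(-0.31,-0.90)
E
```

```text
STOP
(np.float64(-0.31), np.float64(-9.3), np.float64(143.3), np.float64(4.0), np.float64(2.6))
(np.float64(-0.325), np.float64(-10.0), np.float64(143.2), np.float64(4.0), np.float64(2.9))
(np.float64(-0.34), np.float64(-10.6), np.float64(143.0), np.float64(4.7), np.float64(4.4))
(np.float64(-0.355), np.float64(-11.3), np.float64(142.8), np.float64(5.0), np.float64(4.4))
(np.float64(-0.37), np.float64(-11.9), np.float64(142.6), np.float64(4.8), np.float64(5.0))
(np.float64(-0.385), np.float64(-12.5), np.float64(142.5), np.float64(5.1), np.float64(4.3))
(np.float64(-0.4), np.float64(-13.1), np.float64(142.3), np.float64(5.2), np.float64(4.8))
(np.float64(-0.415), np.float64(-13.7), np.float64(142.1), np.float64(5.0), np.float64(5.2))
(np.float64(-0.43), np.float64(-14.3), np.float64(142.0), np.float64(5.6), np.float64(5.3))
(np.float64(-0.445), np.float64(-14.9), np.float64(141.8), np.float64(4.8), np.float64(5.3))
(np.float64(-0.46), np.float64(-15.5), np.float64(141.6), np.float64(4.8), np.float64(4.8))
(np.float64(-0.475), np.float64(-16.2), np.float64(141.4), np.float64(5.3), np.float64(5.6))
(np.float64(-0.49), np.float64(-16.9), np.float64(141.0), np.float64(4.5), np.float64(5.4))
(np.float64(-0.505), np.float64(-17.8), np.float64(140.6), np.float64(4.1), np.float64(4.9))
(np.float64(-0.52), np.float64(-18.9), np.float64(139.9), np.float64(1.9), np.float64(3.3))
(np.float64(-0.535), np.float64(-19.3), np.float64(139.6), np.float64(1.8), np.float64(3.0))
(np.float64(-0.55), np.float64(-19.5), np.float64(139.6), np.float64(1.6), np.float64(2.8))
(np.float64(-0.565), np.float64(-19.9), np.float64(139.5), np.float64(2.9), np.float64(3.2))
(np.float64(-0.58), np.float64(-20.2), np.float64(139.4), np.float64(3.9), np.float64(4.4))
(np.float64(-0.595), np.float64(-20.6), np.float64(139.2), np.float64(4.7), np.float64(5.5))
peak 7.749111385489292 low 3.241953166098588 clock 21.7083
```

The force peaked at 7.7 N, fell to 3.2 N, then rose again, which looks like the stop. I'll press a little more to be sure, then back off and look.

```bash
sed -i 's/if peak>4 and/if lim>13 and peak>4 and/' push.py; python3 - <<'E'
from push import *
off(-0.61,-0.70,lim=10.5,v=8)
w=where(); go(w[0]+12,w[2]+6,v=80); go(w[0]+15,200,v=150)
go(-30,200,v=150); go(-75,200,v=150)
crop("side","pics/s2.png",(255,95,385,225),4.6); print(where(),force(4),monitor.get_state()["clock"])
E
```

```text
LIMIT
(np.float64(-0.61), np.float64(-21.0), np.float64(139.1), np.float64(4.7), np.float64(6.5))
(np.float64(-0.625), np.float64(-21.3), np.float64(139.0), np.float64(5.2), np.float64(6.6))
(np.float64(-0.64), np.float64(-21.7), np.float64(138.8), np.float64(5.5), np.float64(6.9))
(np.float64(-0.655), np.float64(-21.9), np.float64(138.7), np.float64(6.4), np.float64(8.3))
(np.float64(-0.67), np.float64(-22.2), np.float64(138.6), np.float64(6.2), np.float64(8.6))
peak 10.581577209184378 low 10.581577209184378 clock 23.125
[-73.97   0.23 200.31] [0.23 0.08 0.14] 24.925
```

View pics/s2.png

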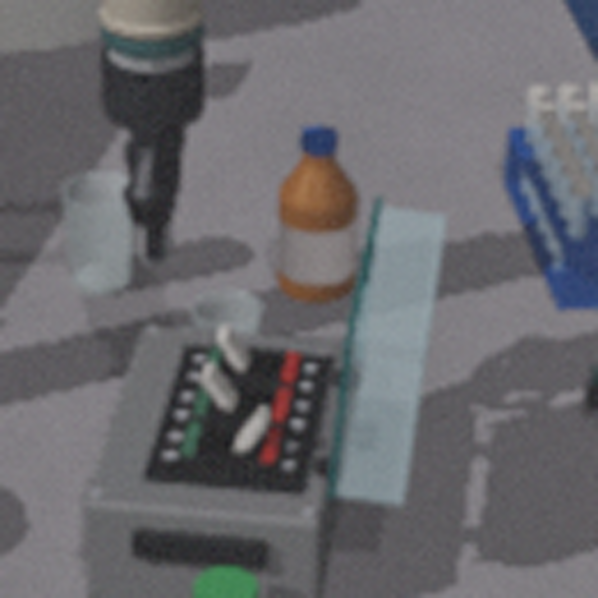

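The handle stays leaning to OFF, nearly parallel to the spare's (tips at (225,330) and (210,368)), so it is consistent with being latched. Now I throw it on from the front, stopping if it is blocked.

```bash
python3 - <<'E'
from h import *
go(-60,200); go(-60,133,v=100); bot.hold(.2); t0=force(4); log=[]
go(-44,133,v=60,f=2)
for x in np.arange(-33,16,1.0):
    a=np.clip(np.arcsin(np.clip((x+4.25)/45,-.7,.7)),-.6,.56)
    z=100+45*np.cos(a)-6
    if x>-4: z=100+42*np.cos(a)
    go(x-11,z,v=20,f=5); F=force(2)-t0; f=np.hypot(F[0],F[2]); log.append((x,np.round(where()[0]+11,1),np.round(F[[0,2]],1)))
    if f>12.5 or (x>-2 and f>4.5): print("BLOCK"); break
for l in log: print(*l)
print(monitor.get_state()["clock"])
crop("side","pics/s3.png",(255,95,385,225),4.6)
E
```

```text
-33.0 -33.1 [0.1 0.2]
-32.0 -32.0 [-0.2  0.2]
-31.0 -31.0 [-0.3 -0.3]
-30.0 -30.0 [-0.9  0.2]
-29.0 -28.9 [-0.2 -0.7]
-28.0 -27.9 [-0.6 -0.7]
-27.0 -27.1 [-0.4  0.2]
-26.0 -26.4 [-1.8 -1. ]
-25.0 -25.5 [-4.1 -0.9]
-24.0 -24.3 [-4.2 -0.3]
-23.0 -23.1 [-4.7  0.7]
-22.0 -22.0 [-5.2  2.5]
-21.0 -20.9 [-5.2  2.3]
-20.0 -19.8 [-4.2  2.7]
-19.0 -18.8 [-4.   2.2]
-18.0 -17.8 [-4.1  2. ]
-17.0 -16.8 [-4.2  1.6]
-16.0 -15.8 [-3.8  1.5]
-15.0 -14.8 [-3.2  1.3]
-14.0 -13.8 [-3.   0.6]
-13.0 -12.8 [-3.2  1.1]
-12.0 -11.8 [-2.5  1.5]
-11.0 -10.8 [-2.   0.3]
-10.0 -9.8 [-2.5  0.7]
-9.0 -8.8 [-1.8  0.6]
-8.0 -7.8 [-2.   0.5]
-7.0 -6.8 [-2.3  1.2]
-6.0 -5.8 [-1.   0.4]
-5.0 -4.8 [-1.6  0.3]
-4.0 -3.8 [-1.6  0. ]
-3.0 -2.8 [-1.1  0.3]
-2.0 -1.8 [-1.3  0.1]
-1.0 -0.8 [-1.  0.]
0.0 0.2 [-0.6  0.3]
1.0 1.2 [-0.2 -0.2]
2.0 2.2 [-0.5 -0.1]
3.0 3.2 [-0.4  0.3]
4.0 4.2 [-0.1 -0.5]
5.0 5.1 [-0.7 -0.1]
6.0 6.1 [-0.9 -0.6]
7.0 7.0 [-1.  -0.1]
8.0 8.0 [ 0.  -0.5]
9.0 9.0 [-0.5 -0.3]
10.0 10.0 [-0.2 -0.3]
11.0 11.0 [-0.7 -0.4]
12.0 12.1 [-0.4 -0.4]
13.0 13.0 [-0.3  0.4]
14.0 14.0 [ 0. -0.]
15.0 15.0 [ 0.1 -0.4]
40.55
```

View pics/s3.png

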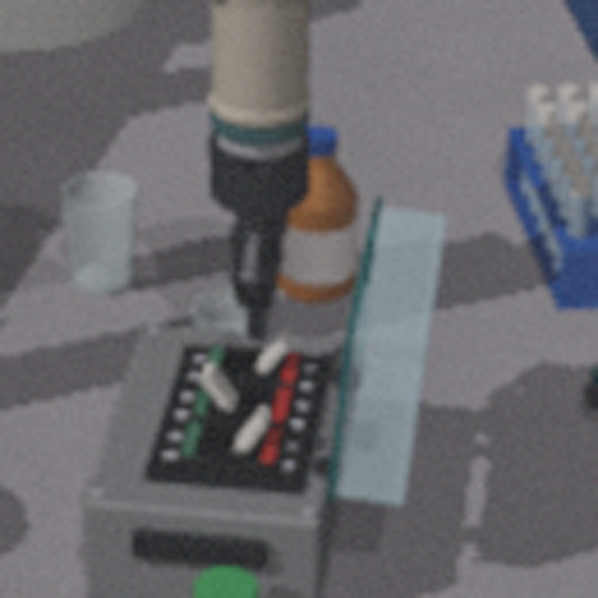

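The handle now leans to ON at (270,355), parallel to the live one, and the spare is unchanged. Next I shut the cover from behind.

```bash
python3 - <<'E'
from h import *
go(-2,150,v=100); go(-2,285,v=250); go(189,285,-54,v=250); go(189,207,-54,v=150); bot.hold(.1); t0=force(2)
r=110; m=0
for th in np.arange(1.75,-.001,-.125):
    x=77-r*np.cos(th)+56*np.sin(th); z=102+r*np.sin(th)+56*np.cos(th)
    h=go(x+11,z,-54,v=90,f=12); F=force(1)-t0; print(round(th,2),h,F)
    if h: break
else:
    print(go(-22,154,-54,v=15,f=7),where(),force(1)-t0)
    go(-22,240,-54,v=200); go(-110,330,-54,v=250)
print(monitor.get_state()["clock"])
crop("side","pics/s4.png",(255,95,385,225),4.6)
E
```

```text
1.75 False [-0.6  -0.78  0.5 ]
1.62 False [-0.22  0.09 -0.02]
1.5 False [-0.78 -1.18 -0.31]
1.38 False [ 0.86 -0.12 -0.05]
1.25 False [0.3  0.22 0.48]
1.12 False [-0.43  0.21  0.16]
1.0 False [ 0.3  -0.51  1.  ]
0.88 False [-0.43 -0.12 -0.16]
0.75 False [ 0.   -0.7   0.55]
0.62 False [-0.38 -0.79  0.8 ]
0.5 False [ 0.53 -0.13  1.28]
0.38 False [ 0.5  -0.16  0.34]
0.25 False [ 0.71 -0.36  1.39]
0.12 False [0.32 0.2  0.96]
0.0 True [ 0.06 -0.62  6.97]
48.5083
```

View pics/s4.png

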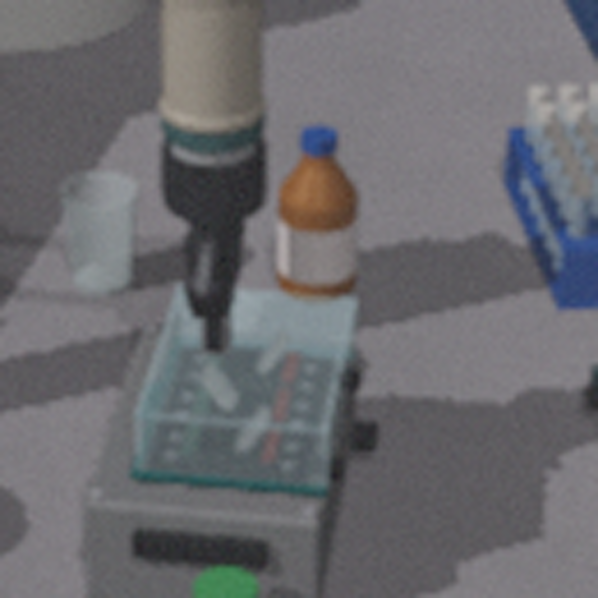

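The cover looks shut, with its rim down on the box, and the fist rests on it. I'll check the height, press gently once more, retract and sign off.

```bash
python3 - <<'E'
from h import *
w=where(); print(w); print(go(w[0],w[2]-2,-54,v=10,f=6),where(),force(2))
go(w[0],240,-54,v=200); go(-110,330,-54,v=250); bot.hold(.3)
print(force(3),monitor.get_state()["clock"])
crop("side","pics/s5.png",(255,95,385,225),4.6)
E
```

```text
[-21.48 -53.83 158.38]
True [-21.08 -53.83 158.41] [-0.57 -0.15  3.84]
[ 0.4   0.01 -0.37] 50.3667
```

View pics/s5.png

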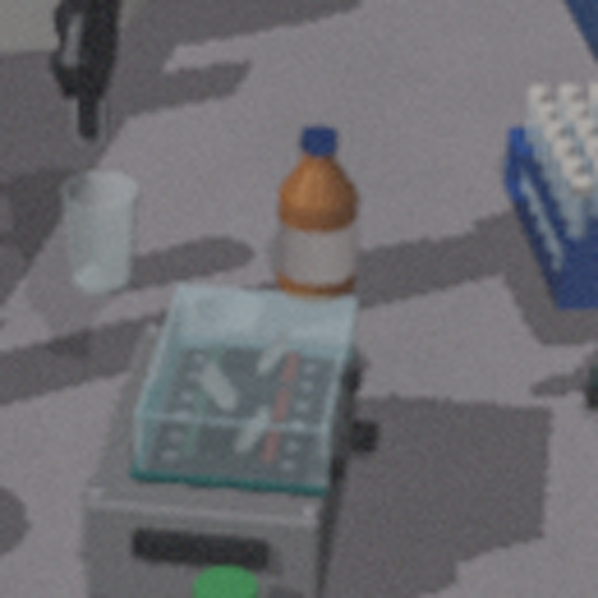

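The cover is shut, with its top at z≈158 mm. Through it the tripped breaker's handle is at ON (270,355) and the other two are unchanged. The arm is clear.

```bash
python3 -c "
from rig import ticket; print(ticket.sign_off())"
```

```text
the job is handed in; nothing more can be done
None
```

The tripped breaker was pushed off to its stop (highest reading about 10.6 N) and thrown on, where it stays; the cover is shut, the other two breakers and the surroundings look undisturbed, and the job was handed in at about 50 s.

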